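Angle a shelf beam past the stanchion into the rack bay

ROBOT

A 7-joint arm with a two-finger parallel gripper is mounted at the origin on the work surface. World frame = base frame: x ahead of the robot, y to its left, z up, the work surface at z = 0. Lengths are in m, angles in degrees, forces in N, time in s.
With the tool pointing down it reaches from about 0.425 to 0.875 m from the base axis. Payload 4.7 kg.
Tool frame: the origin (TCP) lies midway between the tips of the shut fingers; the grasp point (between the pads) lies 19 mm behind it; y points along the fingers, x is the direction in which the jaws open and shut, and the axes are right-handed (so a half turn about y gives the same grasp; the last joint's range is limited). The gripper opens to 87 mm and grips with 3 to 60 N. Pads are 19 mm wide; open, the fingers measure 117 mm over their backs; the gripper's body (75 mm by 190 mm) begins 51 mm behind the grasp point.
Start: joints at [-76.14, 18.392, -4.016, 83.108, 1.295, 78.541, -3.26], TCP at [0.147, 0.633, 0.223] pointing down, gripper open.
Joint ranges: [-163.93, 163.93], [-17.29, 119.83], [-79.2, 71.16], [3.27, 140.29], [-89.18, 269.18], [5.43, 117.66], [-154.24, 154.24]. Speed limits (degrees/s): [147.25, 147.25, 180, 180, 180, 180, 180].

INTERFACE

Orientations are given as [roll, pitch, yaw] about the fixed x, y, z axes, in that order (R = Rz(yaw) Ry(pitch) Rx(roll)).
In Python, from cell import env gives the robot as it stands.
- The arm moves only by the tool carry_out, never from a script. Its argument "targets" is a list of rows, each a list of 2 entries, a list of its own where there are three numbers: the shift along the tool's x, y, z in mm, then the turn, a rotation vector about the tool's x, y, z in degrees. A call has 1 to 12 rows; each row shifts and turns the commanded pose from where the row before left it, along the tool's axes as they then stand; what a row does not reach is not made up. A row lasts 1/10 s, in which the tool goes at most 50 mm and 8.59 degrees, less where a joint would pass 70% of its speed; a pose out of reach is approached as far as the arm can. A call with a gripper value outside its range is refused whole. "jaw" is the opening, from 0 (shut) to 1 (fully open), set as the call begins (left out, the last holds). The fingers move at their own pace and stop on an object; "squeeze" is the grip in N (left out, the last holds). Time passes only in rows, so rows that do not move let the fingers close. It gives the time, the measured TCP pose, the force and the opening at its end, in the units of the state.
- env.get_obs(): the state, without advancing time (a new reading comes with each control period).
- env.read_camera(name): name is "side" or "top"; returns the picture (384x512x3 uint8, red, green, blue); there is no depth.
- env.get_calibration(name): a dict with "fx", "fy", "cx", "cy" (pixels), "R" (3x3) and "t" (3): a world point X has camera coordinates R X + t. Camera axes: x right, y down, z forward; pixel columns grow to the right and rows downward; lengths in m; the calibration is good to about 2 mm. A picture is of the moment at which its call begins. get_calibration takes no time and is no camera call.
- env.sign_off(): hands the job in, once; it reports no verdict.
Trained networks look in the newest picture that a camera, given by its name, has taken for a name from the list of things; names that differ only in an ending like _2 or _b are one class to them, and where a whole thing is asked for, a point or a joint stands for the part that bears it (a point fixed in the world has none). Each returns a list of dicts, best first, with "p" (0 to 1); they miss things now and then, are a little off and sometimes report something else, mostly with a low value. They report only what shows in the picture. A call takes as long as a camera call. They do not tell look-alikes from the thing itself.
- env.outline_of(camera, label): "mask" (384x512 bool, what is visible of it) and "xy" ([column, row] in pixels, amid what is visible of it).
The state is a dict: "time_s": time; "qpos": joint angles; "joint_velocities": joint speeds; "effort": joint torques, N m; "tool_pos": TCP position; "tool_rot": TCP orientation; "force": force on the tool from outside, world axes, zero at the start; "wrist_torque": the same for the moment, N m; "grip_width": finger opening in m.
Only numpy, scipy, OpenCV 4.12 (cv2) and the standard library are available. Lean on these libraries where they do the work, as an engineer would, in place of code of your own. Each camera call takes 0.05 s, during which the arm holds its last target.

TASK

Push the loose shelf beam along the bench into the empty front bay of the blue bench rack: push its right-hand end (seen from the robot) in past the post so that it sits behind the post while the left-hand end is still outside, then push the left-hand end in after it, until the beam lies flat along its whole length against the bay's back wall. Work with the fingertips, sliding the beam on the bench without ever lifting or tipping it, and leave the blue bin, the hammer and the carton where they are.

Things in the scene. Friction and masses are not known exactly. Their poses are not given: they have to be found in the camera images.
- rack: blue steel rack, fixed. Origin at bench height on a flush slotted track marking the bay's open front, midway between the end cheeks. x points into the bay, y to the robot's left along it. Cheeks (60 mm high, 5 thick) have inner faces at y = +200 and -200 mm, from x = -5 to 175; 3 mm feet reach 30 mm outward. Back wall's face at x = 94 mm, 50 high. Bay floor is the bench. Beams behind the wall are fixed.
- post: upright round steel stanchion, 32 mm diameter, 75 mm high, black cap, fixed in the track. Origin at its foot on its axis, at x = 0 of the rack, right of the middle: 255 to 285 mm from the left cheek, so the beam is too long to go in broadside between cheek and post. 78 mm free between post and back wall, about 100 to 130 mm between post and right cheek.
- beam: loose straight perforated metal box section, 320 mm long, 40 wide, 40 high, black end caps, 0.4 to 0.72 kg, lying on the bench before the bay, roughly along it, its left end sticking out left beyond the left cheek. Origin at the centre of its underside; its y axis runs along it to the left end, x across it, z up.
- beam_left_end (a point): centre of the left-hand end face of the loose beam, 20 mm above the bench, 160 mm from the beam's middle
- beam_right_end (a point): centre of the right-hand end face of the loose beam, 20 mm above the bench; at the start it lies before the opening, left of the post
- bin: loose blue plastic shelf bin, 200 x 92 x 82 mm, open on top, standing on the bench to the right; leave it alone. Origin at the centre of its underside.
- hammer: loose hammer, black head and wooden handle, 240 mm long, lying on the bench left of the rack; leave it alone. Origin on its underside.
- carton: loose small cardboard carton, 85 x 65 x 50 mm, on the bench front right; leave it alone. Origin at the centre of its underside.
Not all that is in view belongs to the job. There is more than one size of the post; the job needs the larger.

How it is judged (in metres and radians):
On the way:
1. the beam's right end is in behind the post while its left end is still outside the bay (x of beam_right_end in the frame of rack above 0.03 m and y of beam_right_end in the frame of post below 0 m and x of beam_left_end in the frame of rack below -0.01 m), for 0.1 s.
At the end, for the whole second after the job is handed in: The beam lies at rest flat on the bench inside the front bay, between the end cheeks and behind the post, with each end within 10 mm of the back wall (x of beam_left_end in the frame of rack between 0.064 and 0.081 m and x of beam_right_end in the frame of rack between 0.064 and 0.081 m and y of beam_left_end in the frame of rack below 0.206 m and y of beam_right_end in the frame of rack above -0.206 m and height (world z) of each of beam_left_end, beam_right_end below 0.028 m and linear speed of beam below 0.01 m/s); the robot touches nothing.
It fails at once if the beam is lifted or tipped (either end's middle more than 14 mm above its resting height, or leaning over 0.25 rad) (height (world z) of any of beam_left_end, beam_right_end above 0.034 m or angle between beam_left_end's own z axis and vertical above 0.25 rad).
It fails at once if the bin is moved by more than 20 mm (distance of bin from where it was at the start of the episode above 0.02 m).
It fails at once if the hammer is moved by more than 20 mm (distance of hammer from where it was at the start of the episode above 0.02 m).
It fails at once if the carton is moved by more than 20 mm (distance of carton from where it was at the start of the episode above 0.02 m).
It also fails if it takes over 72 s, if anything falls off the work surface, if the arm or the gripper's body presses on something with over 40 N, if the wrist force passes 120 N, or if a joint passes its speed limit or range.

## Working session

There is one attempt and no reset: what is moved stays moved. The work goes in short steps, Python scripts to look and compute and a tool call to move; the robot and the scene stay as the last step left them, time stands still between calls to the robot, and variables do not carry over. Pictures are saved under pics/ and viewed, and the job is handed in when it is done.

Besides the shell and the picture viewer there is one more tool, called as name(argument=value, ...), one argument or row to a line, values as JSON. carry_out: Moves the arm, as the interface text tells. Its arguments: {"type":"object","properties":{"targets":{"type":"array","items":{"type":"array"}},"jaw":{"type":"number"},"squeeze":{"type":"number"}},"required":["targets"]}

```bash
ls; mkdir -p pics
python3 - <<'E'
from cell import env
import cv2
for n in("side","top"):
    im=env.read_camera(n); cv2.imwrite(f"pics/{n}0.png",im[:,:,::-1])
    c=env.get_calibration(n); print(n,c)
print(env.get_obs())
E
```

```text
pics
side {'fx': 471.0114241149685, 'fy': 471.0114241149685, 'cx': 260.32369625402794, 'cy': 189.9321811557701, 'R': array([[ 0.9682496 , -0.24997419, -0.0023694 ],
       [-0.16698733, -0.63969696, -0.75026864],
       [ 0.18603209,  0.72684297, -0.66112885]]), 't': array([-0.49476167,  0.10683153,  1.20501483])}
top {'fx': 470.81403764852973, 'fy': 470.81403764852973, 'cx': 268.58649058231714, 'cy': 189.71072955291143, 'R': array([[-0.01145927, -0.99989938,  0.00836098],
       [-0.98188963,  0.00967075, -0.18920685],
       [ 0.18910695, -0.01037773, -0.98190166]]), 't': array([-0.03775231,  0.47794287,  1.29543055])}
{'time_s': 0.1, 'qpos': array([-76.14085389,  18.43491378,  -4.01426693,  83.16850182,
         1.29544084,  78.53916725,  -3.25939346]), 'joint_velocities': array([-0.04250489, -0.15552734,  0.04031151, -0.2062013 ,  0.03812478,
        0.04237951, -0.02276062]), 'effort': array([-2.57110596e-04, -4.92560220e+01, -4.05910397e-01, -3.13407576e+01,
       -6.41729962e-02,  3.92962026e-02,  5.62784601e-05]), 'tool_pos': array([0.14673844, 0.63271821, 0.22156438]), 'tool_rot': array([-90.00622487,   0.09733381,  76.94995072]), 'force': array([ 0.22858526, -0.70899435, -0.00613033]), 'wrist_torque': array([ 0.01989542,  0.02150628, -0.00400321]), 'grip_width': 0.0870652739749124}
```

View pics/side0.png

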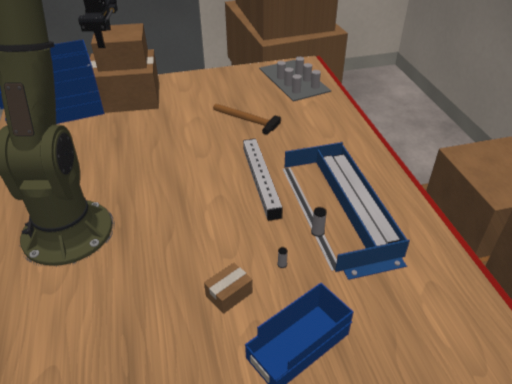

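View pics/top0.png

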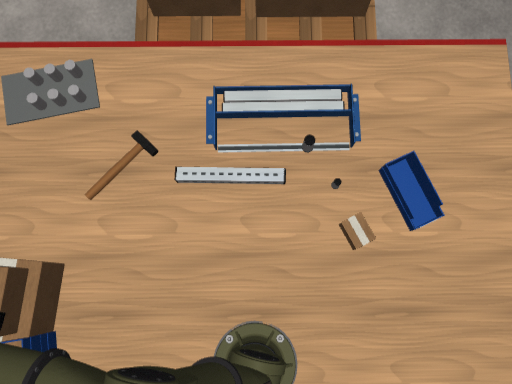

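```bash
cat > h.py <<'E'
import numpy as np, cv2
from cell import env
def proj(n,X):
    c=env.get_calibration(n); p=np.atleast_2d(X)@np.array(c['R']).T+c['t']
    return np.c_[c['fx']*p[:,0]/p[:,2]+c['cx'],c['fy']*p[:,1]/p[:,2]+c['cy']]
def ray(n,uv,z):
    c=env.get_calibration(n); uv=np.atleast_2d(uv).astype(float)
    d=np.c_[(uv[:,0]-c['cx'])/c['fx'],(uv[:,1]-c['cy'])/c['fy'],np.ones(len(uv))]@np.array(c['R'])
    o=-np.array(c['R']).T@c['t']
    return o+d*((z-o[2])/d[:,2])[:,None]
def snap(n,name):
    im=env.read_camera(n); cv2.imwrite(f"pics/{name}.png",im[:,:,::-1]); return im
E
python3 - <<'E'
from h import *
for n in("side","top"):
    for l in("rack","post","beam","beam_left_end","beam_right_end"):
        for d in env.outline_of(n,l)[:3]:
            m=d['mask']; ys,xs=np.nonzero(m)
            if len(xs)<3: continue
            r=cv2.minAreaRect(np.c_[xs,ys].astype(np.float32))
            print(n,l,round(d['p'],2),d['xy'],m.sum(),xs.min(),xs.max(),ys.min(),ys.max(),r)
im=cv2.imread("pics/top0.png")
cv2.imwrite("pics/top0z.png",cv2.resize(im[70:200,165:375],None,fx=3.8,fy=3.8,interpolation=cv2.INTER_CUBIC))
im=cv2.imread("pics/side0.png")
cv2.imwrite("pics/side0z.png",cv2.resize(im[130:285,230:420],None,fx=3.8,fy=3.8,interpolation=cv2.INTER_CUBIC))
E
```

```text
side rack 0.64 [354.2, 211.2] 7128 284 408 142 277 ((346.7574157714844, 207.39544677734375), (154.3741455078125, 82.13529205322266), 64.32318115234375)
side post 0.81 [320.2, 222.8] 370 311 326 207 236 ((318.63653564453125, 221.33956909179688), (13.37832260131836, 29.50241470336914), 6.709836959838867)
side post 0.6 [281.0, 254.1] 175 278 287 247 267 ((282.5, 257.0), (20.0, 9.0), 90.0)
side beam 0.79 [264.4, 178.4] 1371 244 281 140 219 ((262.5314025878906, 178.63401794433594), (83.87606811523438, 18.453344345092773), 70.46334838867188)
side beam_left_end 0.75 [224.9, 288.2] 1583 204 253 263 313 ((228.63514709472656, 286.3108215332031), (37.27538299560547, 47.12725830078125), 53.97262954711914)
side beam_left_end 0.55 [262.6, 182.3] 1298 244 282 139 218 ((262.6398010253906, 178.9488525390625), (83.90260314941406, 17.77461814880371), 69.90476989746094)
side beam_right_end 0.91 [259.9, 179.8] 1444 243 282 138 220 ((261.97808837890625, 178.68978881835938), (86.20468139648438, 18.283252716064453), 70.01689147949219)
top rack 0.89 [279.3, 107.3] 6346 206 360 83 151 ((282.6183776855469, 117
[... 202 characters left out ...]
5742), 15.945395469665527)
top post 0.51 [334.4, 181.4] 89 330 340 178 188 ((335.5000305175781, 183.00001525878906), (7.77817440032959, 12.020814895629883), 45.0)
top beam 0.87 [231.2, 173.2] 1786 175 286 167 184 ((230.4916229248047, 174.91983032226562), (111.23774719238281, 16.29673957824707), 1.1457629203796387)
top beam_left_end 0.66 [125.2, 160.8] 909 85 156 130 198 ((117.75, 169.25), (29.698484420776367, 82.73149108886719), 45.0)
top beam_left_end 0.55 [232.5, 172.4] 1625 175 285 167 183 ((230.00868225097656, 174.70889282226562), (110.13619995117188, 15.680371284484863), 0.6295986175537109)
top beam_right_end 0.68 [230.4, 176.4] 1805 175 285 167 183 ((230.0, 175.0), (16.0, 110.0), 90.0)
```

View pics/top0z.png

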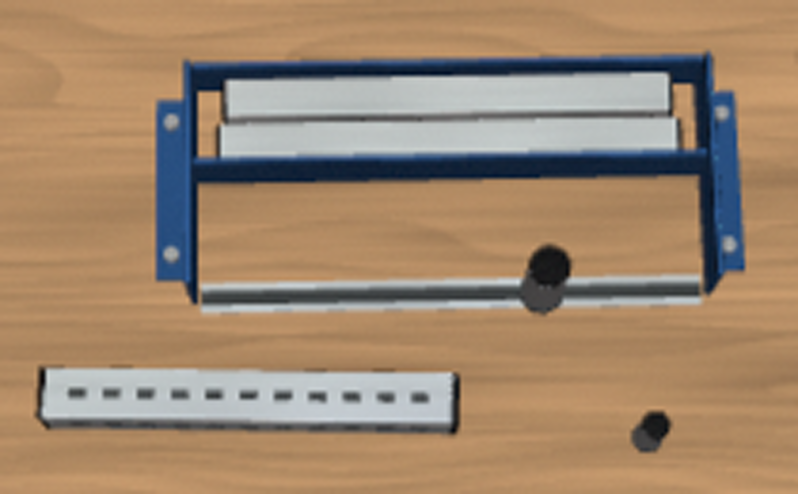

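View pics/side0z.png

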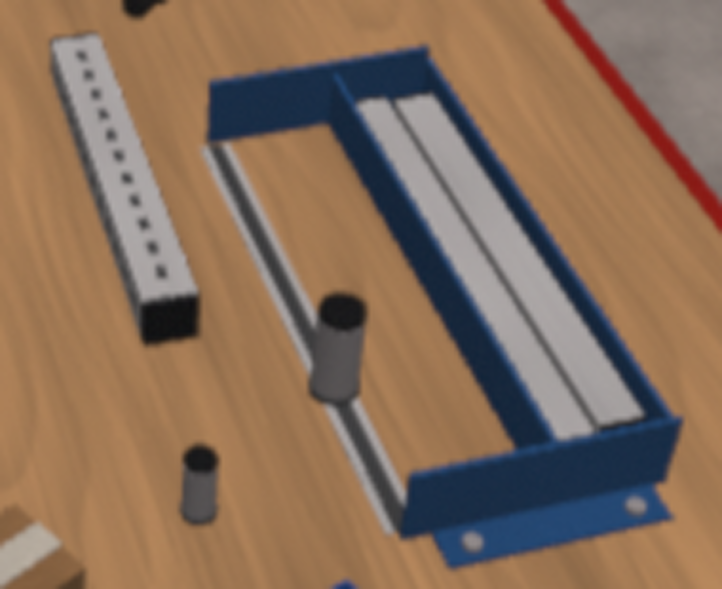

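Run:
```python
from h import *
np.set_printoptions(precision=4,suppress=True)
def T(p,z): 
    p=np.array(p,float); return ray("top",(p+.5)/3.8-.5+[165,70],z)
def S(p,z):
    p=np.array(p,float); return ray("side",(p+.5)/3.8-.5+[230,130],z)
print("cam",ray("top",[[268,189]],1.3))
tr=T([(202,298),(701,292)],0); print("track top",tr, np.linalg.norm(tr[0]-tr[1]), np.degrees(np.arctan2(*(tr[0]-tr[1])[:2])))
w=T([(197,183),(703,176)],0); print("wallfoot",w, np.linalg.norm(w[0]-w[1]))
ts=S([(218,146),(397,528)],0); print("track side",ts,np.linalg.norm(ts[0]-ts[1]))
print("post top",T([(550,266)],.075),"foot",T([(541,292)],0),"side",S([(342,311)],.075),S([(334,389)],0))
b=T([(41,368),(459,374),(457,430),(46,420)],.04); print("beam top",b,np.linalg.norm(b[0]-b[1]),np.linalg.norm(b[2]-b[1]))
bs=S([(52,42),(100,33),(197,294),(143,308)],.04); print("beam side",bs,np.linalg.norm(bs[0]-bs[3]),np.linalg.norm(bs[2]-bs[1]))
```

```text
cam [[ 0.2361 -0.0295  1.3   ]]
track top [[ 0.6149  0.1074  0.    ]
 [ 0.6163 -0.2868  0.    ]] 0.3942349261309252 -0.19495985245159864
wallfoot [[ 0.7101  0.1122  0.    ]
 [ 0.7126 -0.2927  0.    ]] 0.4049095272046058
track side [[ 0.6203  0.1066  0.    ]
 [ 0.6175 -0.2847 -0.    ]] 0.39131073863455246
post top [[ 0.6159 -0.1603  0.075 ]] foot [[ 0.6174 -0.1602  0.    ]] side [[ 0.6183 -0.1646  0.075 ]] [[ 0.6198 -0.1626  0.    ]]
beam top [[ 0.5495  0.225   0.04  ]
 [ 0.5418 -0.0922  0.04  ]
 [ 0.4984 -0.0899  0.04  ]
 [ 0.5091  0.2202  0.04  ]] 0.31732131633195915 0.0435024117177596
beam side [[ 0.5145  0.2202  0.04  ]
 [ 0.5547  0.2226  0.04  ]
 [ 0.544  -0.0907  0.04  ]
 [ 0.505  -0.0946  0.04  ]] 0.31501655723641425 0.31343750604924053
```

Run:
```python
from h import *
np.set_printoptions(precision=3,suppress=True)
print("tcp px",proj("side",[.147,.633,.222]),proj("top",[.147,.633,.222]))
print(ray("side",[(103,107),(158,103)],0))
for z in(0,.1,.2,.3):print(z,ray("top",[(64,263),(52,335),(10,262)],z).tolist())
for z in (.1,.2): print(z, ray("side",[(97,66),(158,65),(145,66),(147,38),(98,40)],z))
im=cv2.imread("pics/side0.png");a=cv2.resize(im[0:125,30:230],None,fx=2,fy=2,interpolation=cv2.INTER_CUBIC)
im=cv2.imread("pics/top0.png");b=cv2.resize(im[234:384,0:200],None,fx=2,fy=2,interpolation=cv2.INTER_CUBIC)
cv2.imwrite("pics/box.png",np.vstack([a,b]))
```

```text
tcp px [[104.551  40.859]] [[-18.749 317.293]]
[[0.094 0.599 0.   ]
 [0.284 0.577 0.   ]]
0 [[0.2792495665756566, 0.5425164081164492, 0.0], [0.08211079505439955, 0.561755760815186, 0.0], [0.28378133606786127, 0.6960658491657304, 0.0]]
0.1 [[0.2751864057529101, 0.5005827242518465, 0.10000000000000009], [0.0925140810621537, 0.5184102538438357, 0.10000000000000009], [0.2793856247178838, 0.6428643928195842, 0.10000000000000009]]
0.2 [[0.2711232449301636, 0.45864904038724363, 0.19999999999999996], [0.10291736706990777, 0.47506474687248545, 0.19999999999999996], [0.27498991336790635, 0.5896629364734379, 0.19999999999999996]]
0.3 [[0.2670600841074171, 0.41671535652264086, 0.30000000000000004], [0.1133206530776619, 0.4317192399011351, 0.30000000000000004], [0.27059420201792883, 0.5364614801272916, 0.30000000000000004]]
0.1 [[0.095 0.714 0.1  ]
 [0.306 0.666 0.1  ]
 [0.261 0.67  0.1  ]
 [0.286 0.91  0.1  ]
 [0.099 0.94  0.1  ]]
0.2 [[0.118 0.502 0.2  ]
 [0.302 0.461 0.2  ]
 [0.262 0.464 0.2  ]
 [0.284 0.672 0.2  ]
 [0.121 0.698 0.2  ]]
```

View pics/box.png

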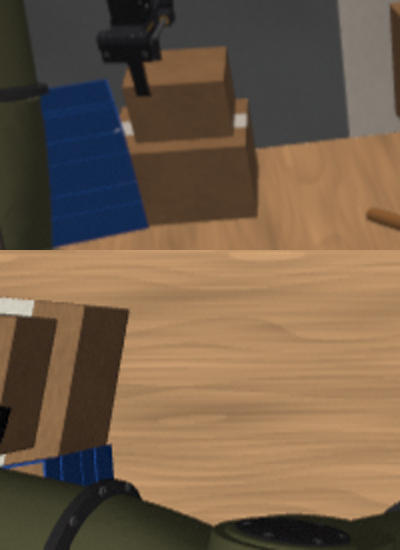

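```bash
cat >> h.py <<'E'
def plan(wps,start=None,vmax=42,wmax=8):
    """wps: (x,y,z,yaw[deg], [vmax mm/row]); prints rounded rows"""
    import json
    o=env.get_obs(); s=start if start is not None else [*o['tool_pos'],o['tool_rot'][2]]
    p=np.array(s[:3],float); y=float(s[3]); rows=[]
    for w in wps:
        v=w[4] if len(w)>4 else vmax
        t=np.array(w[:3],float); dy=(w[3]-y+180)%360-180
        n=int(max(1,np.ceil(np.linalg.norm(t-p)*1000/v-1e-6),np.ceil(abs(dy)/wmax-1e-6)))
        for i in range(n):
            k=n-i; d=(t-p)/k*1000; a=np.radians(y); dd=w[3]-y; dd=((dd+180)%360-180)/k
            r=[round(float(d[0]*np.cos(a)+d[1]*np.sin(a))),round(float(-d[2])),round(float(-d[0]*np.sin(a)+d[1]*np.cos(a)))]
            q=round(dd*2)/2
            rows.append([r,[0,-q,0]])
            p=p+np.array([r[0]*np.cos(a)-r[2]*np.sin(a),r[0]*np.sin(a)+r[2]*np.cos(a),-r[1]])/1000; y+=q
    for i in range(0,len(rows),12): print(json.dumps(rows[i:i+12]))
    print("end",p.round(4),round(y,2))
E
python3 - <<'E'
from h import *
plan([(.147,.633,.32,77),(.42,.38,.32,84),(.465,.065,.2,88.5),(.465,.065,.019,88.5)])
E
```

```text
[[[0, -32, 0], [0, -0.0, 0]], [[0, -33, 0], [0, -0.0, 0]], [[0, -32, 0], [0, -0.0, 0]], [[-21, 0, -36], [0, -1.0, 0]], [[-21, 0, -36], [0, -1.0, 0]], [[-22, 0, -35], [0, -0.5, 0]], [[-22, 0, -35], [0, -1.0, 0]], [[-23, 0, -35], [0, -0.5, 0]], [[-23, 0, -34], [0, -1.0, 0]], [[-23, 0, -34], [0, -0.5, 0]], [[-24, 0, -34], [0, -1.0, 0]], [[-24, 0, -33], [0, -0.5, 0]]]
[[[-34, 13, -9], [0, -0.5, 0]], [[-34, 13, -8], [0, -0.5, 0]], [[-35, 13, -8], [0, -0.5, 0]], [[-35, 13, -8], [0, -0.5, 0]], [[-35, 14, -7], [0, -0.5, 0]], [[-34, 13, -7], [0, -0.5, 0]], [[-35, 14, -7], [0, -0.5, 0]], [[-35, 13, -7], [0, -0.5, 0]], [[-34, 14, -6], [0, -0.5, 0]], [[0, 36, 0], [0, -0.0, 0]], [[0, 36, 0], [0, -0.0, 0]], [[0, 36, 0], [0, -0.0, 0]]]
[[[0, 36, 0], [0, -0.0, 0]], [[0, 37, 0], [0, -0.0, 0]]]
end [0.4651 0.0653 0.0186] 88.45
```

carry_out(
  targets=[
    [[0,-32,0],[0,0,0]],
    [[0,-33,0],[0,0,0]],
    [[0,-32,0],[0,0,0]],
    [[-21,0,-36],[0,-1,0]],
    [[-21,0,-36],[0,-1,0]],
    [[-22,0,-35],[0,-0.5,0]],
    [[-22,0,-35],[0,-1,0]],
    [[-23,0,-35],[0,-0.5,0]],
    [[-23,0,-34],[0,-1,0]],
    [[-23,0,-34],[0,-0.5,0]],
    [[-24,0,-34],[0,-1,0]],
    [[-24,0,-33],[0,-0.5,0]],
  ],
  jaw=1,
)

```text
time_s: 1.8
tool_pos: [0.4213, 0.3789, 0.3199]
tool_rot: [-90.0, -0.0, 84.0]
force: [-0.1, 0.4, 0.5]
grip_width: 0.0873
```

carry_out(
  targets=[
    [[-34,13,-9],[0,-0.5,0]],
    [[-34,13,-8],[0,-0.5,0]],
    [[-35,13,-8],[0,-0.5,0]],
    [[-35,13,-8],[0,-0.5,0]],
    [[-35,14,-7],[0,-0.5,0]],
    [[-34,13,-7],[0,-0.5,0]],
    [[-35,14,-7],[0,-0.5,0]],
    [[-35,13,-7],[0,-0.5,0]],
    [[-34,14,-6],[0,-0.5,0]],
    [[0,36,0],[0,0,0]],
    [[0,0,0],[0,0,0]],
    [[0,0,0],[0,0,0]],
  ],
)

```text
time_s: 3.0
tool_pos: [0.4647, 0.0658, 0.1639]
tool_rot: [-90.0, 0.0, 88.5]
force: [0.2, 0.2, 0.3]
grip_width: 0.0867
```

Run:
```python
from h import *
o=env.get_obs();print(o['time_s'],o['tool_pos'],o['tool_rot'],o['qpos'])
plan([(.465,.065,.019,88.5)])
```

```text
3.0 [0.46470434 0.06582022 0.1638608 ] [-8.99503180e+01  2.97215721e-03  8.84913404e+01] [-36.90975185  -2.27750714  25.2245269  113.10225874   1.03029836
  69.01042472  76.41875007]
[[[0, 36, 0], [0, -0.0, 0]], [[0, 36, 0], [0, -0.0, 0]], [[0, 36, 0], [0, -0.0, 0]], [[-1, 37, 0], [0, -0.0, 0]]]
end [0.4647 0.0648 0.0189] 88.49
```

carry_out(
  targets=[
    [[-15,36,0],[0,0,0]],
    [[-15,36,0],[0,0,0]],
    [[-1,36,0],[0,0,0]],
    [[0,36,0],[0,0,0]],
    [[0,0,0],[0,0,0]],
  ],
)

```text
time_s: 3.5
tool_pos: [0.4617, 0.0349, 0.0173]
tool_rot: [-89.6, 0.1, 88.6]
force: [-1.0, -0.2, -0.2]
grip_width: 0.0872
```

Run:
```python
from h import *
o=env.get_obs();print(o['time_s'],o['tool_pos'],o['tool_rot'])
snap("top","t1");snap("side","s1")
a=cv2.imread("pics/t1.png");b=cv2.imread("pics/s1.png")
a=cv2.resize(a[70:230,150:370],None,fx=3,fy=3);cv2.imwrite("pics/t1z.png",a)
b=cv2.resize(b[110:300,170:420],None,fx=3,fy=3);cv2.imwrite("pics/s1z.png",b)
plan([(.496,.035,.019,88.5),(.568,.0275,.019,108,7)])
```

```text
3.5 [0.4617056  0.03489504 0.0172826 ] [-89.647376     0.1124219   88.56063545]
[[[1, 2, -31], [0, -0.0, 0]], [[-1, 0, -7], [0, -2.0, 0]], [[-1, 0, -6], [0, -1.5, 0]], [[-1, 0, -6], [0, -2.0, 0]], [[-1, 0, -7], [0, -1.5, 0]], [[-1, 0, -6], [0, -2.0, 0]], [[-2, 0, -6], [0, -1.5, 0]], [[-2, 0, -6], [0, -2.0, 0]], [[-2, 0, -7], [0, -1.5, 0]], [[-2, 0, -6], [0, -2.0, 0]], [[-2, 0, -6], [0, -1.5, 0]], [[-2, 0, -7], [0, -2.0, 0]]]
end [0.5681 0.0277 0.019 ] 108.04
```

View pics/t1z.png

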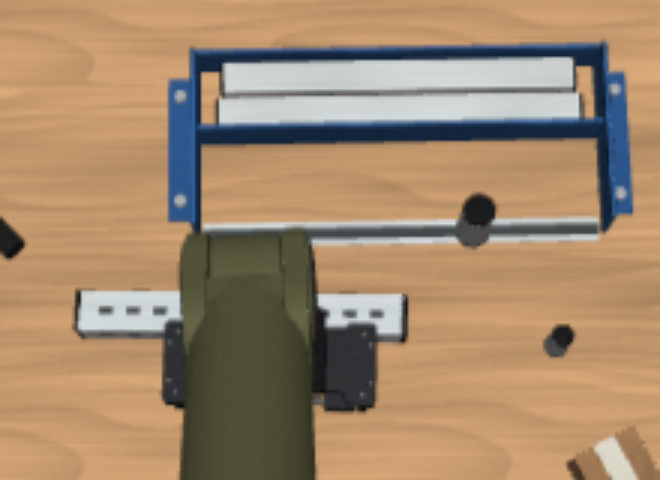

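View pics/s1z.png

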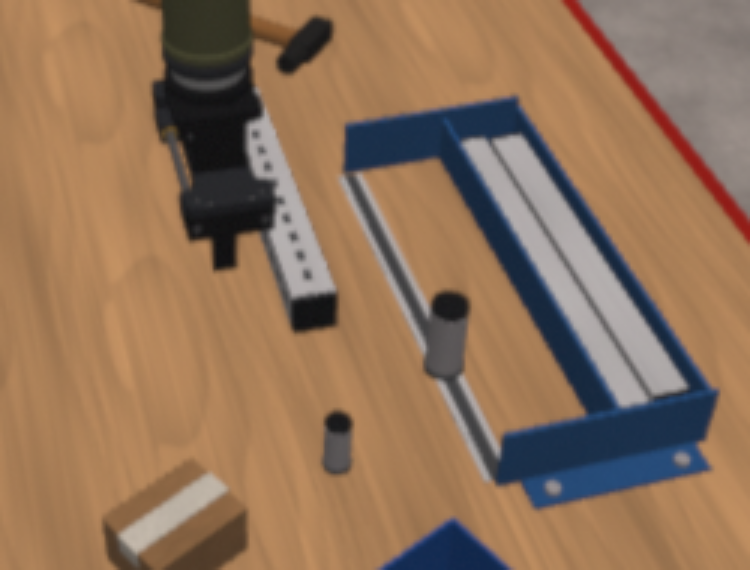

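carry_out(
  targets=[
    [[1,0,-20],[0,0,0]],
    [[0,0,-11],[0,0,0]],
    [[-1,0,-7],[0,-2,0]],
    [[-1,0,-6],[0,-1.5,0]],
    [[-1,0,-6],[0,-2,0]],
    [[-1,0,-7],[0,-1.5,0]],
    [[-1,0,-6],[0,-2,0]],
    [[-2,0,-6],[0,-1.5,0]],
    [[-2,0,-6],[0,-2,0]],
    [[-2,0,-7],[0,-1.5,0]],
  ],
)

```text
time_s: 4.6
tool_pos: [0.5471, 0.0283, 0.0214]
tool_rot: [-90.0, -0.1, 102.5]
force: [-5.1, -0.4, 3.0]
grip_width: 0.0874
```

Run:
```python
from h import *
o=env.get_obs();print(o['time_s'],o['tool_pos'],o['tool_rot'],o['force'])
snap("top","t2");snap("side","s2")
a=cv2.imread("pics/t2.png");b=cv2.imread("pics/s2.png")
a=cv2.resize(a[70:230,150:370],None,fx=3,fy=3)
b=cv2.resize(b[110:300,170:420],None,fx=3,fy=3);cv2.imwrite("pics/s2z.png",b);cv2.imwrite("pics/t2z.png",a)
```

```text
4.6 [0.54713544 0.02829356 0.02144149] [-8.99671959e+01 -7.36184540e-02  1.02549307e+02] [-5.10192937 -0.40770704  3.00494788]
```

View pics/t2z.png

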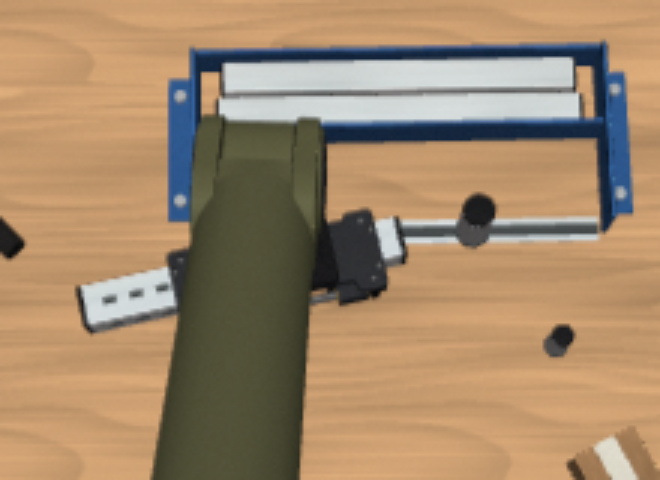

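View pics/s2z.png

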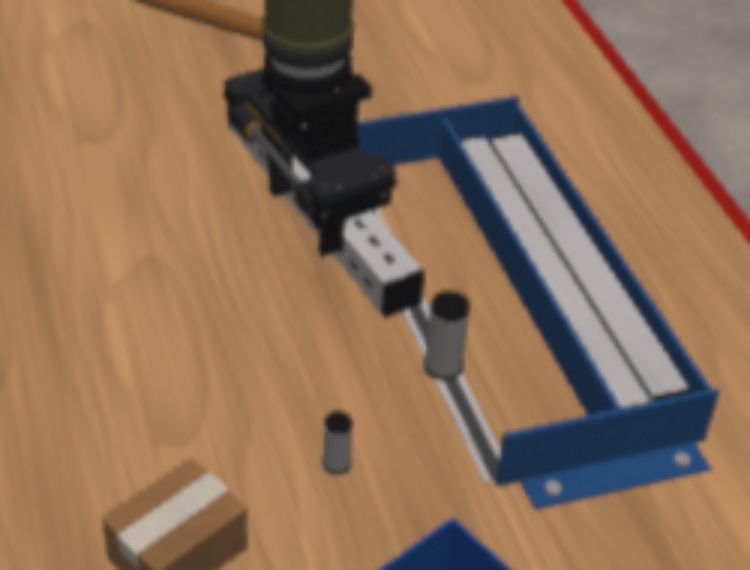

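carry_out(
  targets=[
    [[-2,1,-6],[0,-2,0]],
    [[-2,1,-7],[0,-2,0]],
    [[-2,0,-7],[0,-1.5,0]],
    [[-2,0,-7],[0,0,0]],
    [[0,0,0],[0,0,0]],
  ],
)

```text
time_s: 5.2
tool_pos: [0.5768, 0.0276, 0.0182]
tool_rot: [-90.1, 0.0, 107.9]
force: [-0.3, 0.3, 0.2]
grip_width: 0.0869
```

carry_out(
  targets=[
    [[0,0,10],[0,0,0]],
    [[0,-25,15],[0,0,0]],
    [[0,-40,0],[0,0,0]],
    [[0,-40,0],[0,0,0]],
    [[30,-25,0],[0,0,0]],
    [[45,0,0],[0,0,0]],
    [[45,0,0],[0,0,0]],
    [[45,0,0],[0,0,0]],
    [[45,0,0],[0,0,0]],
    [[0,0,0],[0,0,0]],
  ],
  jaw=0,
)

```text
time_s: 6.2
tool_pos: [0.4835, 0.2268, 0.1476]
tool_rot: [-90.1, -0.2, 108.5]
force: [0.3, 0.5, -0.2]
grip_width: 0.0149
```

Run:
```python
from h import *
o=env.get_obs();print(o['time_s'],o['tool_pos'],o['tool_rot'],o['force'],o['grip_width'],o['qpos'])
snap("top","t3");snap("side","s3")
a=cv2.imread("pics/t3.png");b=cv2.imread("pics/s3.png")
a=cv2.resize(a[70:230,150:370],None,fx=3,fy=3)
b=cv2.resize(b[110:300,170:420],None,fx=3,fy=3);cv2.imwrite("pics/s3z.png",b);cv2.imwrite("pics/t3z.png",a)
```

```text
6.2 [0.48351399 0.22683963 0.14764689] [-90.08171266  -0.22818419 108.53868048] [ 0.26652907  0.48184225 -0.24591313] 0.014873784526322608 [-43.43413376   7.08551671  16.81282916 105.90108878  -2.45009575
  67.21856899  82.74093109]
```

View pics/t3z.png

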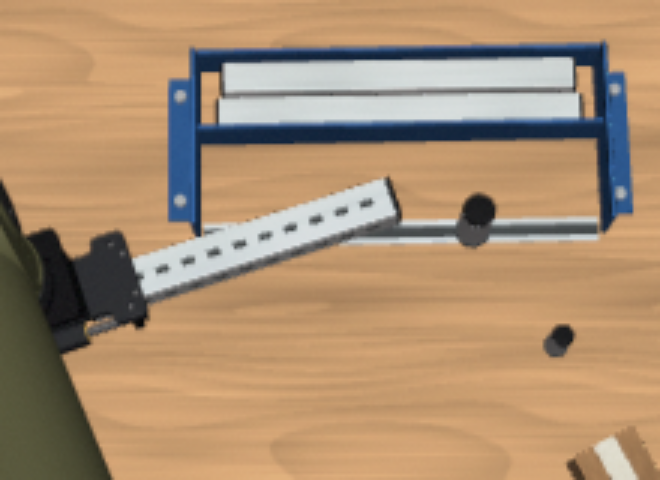

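View pics/s3z.png

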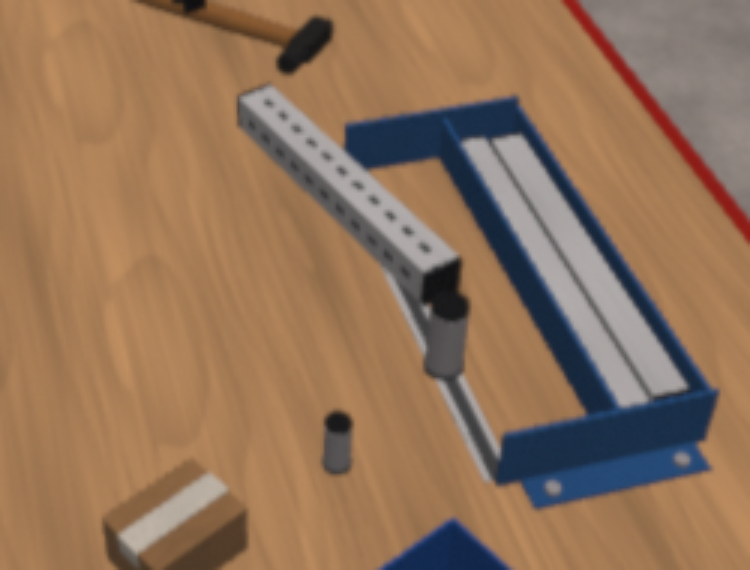

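```bash
cat >> h.py <<'E'
def fit(tops=[],sides=[],f=3,ot=(150,70),os_=(170,110)):
    """lists of ((zx,zy),(bx,by)) top-face corners in mm beam frame -> x,y,yaw of beam"""
    from scipy.optimize import least_squares
    A=[];B=[]
    for n,L,o in(("top",tops,ot),("side",sides,os_)):
        for p,b in L:
            A.append(ray(n,[(np.array(p,float)+.5)/f-.5+o],.04)[0][:2]);B.append(np.array(b)/1000)
    A=np.array(A);B=np.array(B)
    def res(q):
        c,s=np.cos(q[2]),np.sin(q[2]); return (B@np.array([[c,s],[-s,c]])+q[:2]-A).ravel()
    r=least_squares(res,[A[:,0].mean(),A[:,1].mean(),.3])
    print("res mm",(r.fun.reshape(-1,2)*1000).round(1).tolist())
    x,y,t=r.x; u=np.array([-np.sin(t),np.cos(t)])
    print("beam",r.x[:2].round(4),np.degrees(t).round(2)); R0=np.array([.617,-.090])
    for k in(.16,-.16): print("end",k,"world",(r.x[:2]+k*u).round(4),"rack",(r.x[:2]+k*u-R0).round(4))
    return r.x
E
python3 - <<'E'
from h import *
a,b,c,d=(-20,160),(20,160),(20,-160),(-20,-160)
fit([((387,179),c),((399,217),d)],[((238,98),a),((270,86),b),((459,262),c),((421,275),d)])
fit([((387,179),c),((399,217),d)],[])
fit([],[((238,98),a),((270,86),b),((459,262),c),((421,275),d)])
E
```

```text
res mm [[1.4, -5.2], [2.0, -6.0], [-2.6, 6.3], [-1.0, 6.1], [0.3, 1.6], [-0.1, -2.8]]
beam [0.5934 0.067 ] 17.35
end 0.16 world [0.5457 0.2198] rack [-0.0713  0.3098]
end -0.16 world [ 0.6411 -0.0857] rack [0.0241 0.0043]
res mm [[-0.1, -0.0], [0.1, 0.0]]
beam [0.5954 0.0737] 15.97
end 0.16 world [0.5513 0.2276] rack [-0.0657  0.3176]
end -0.16 world [ 0.6394 -0.0801] rack [0.0224 0.0099]
res mm [[-1.8, 3.5], [-0.1, 3.3], [1.1, -1.2], [0.8, -5.6]]
beam [0.5942 0.0642] 17.35
end 0.16 world [0.5465 0.217 ] rack [-0.0705  0.307 ]
end -0.16 world [ 0.642  -0.0885] rack [0.025  0.0015]
```

Run:
```python
from h import *
print(ray("top",[(145,143),(156,153),(88,195)],.02).round(3))
plan([(.5326,.263,.148,17.5),(.5326,.263,.0195,17.5,33)])
```

```text
[[0.627 0.32  0.02 ]
 [0.596 0.287 0.02 ]
 [0.472 0.479 0.02 ]]
[[[2, 0, -5], [0, 7.5, 0]], [[3, 0, -4], [0, 7.5, 0]], [[3, 0, -4], [0, 7.5, 0]], [[4, 0, -4], [0, 7.5, 0]], [[4, 0, -3], [0, 7.5, 0]], [[5, 0, -2], [0, 7.5, 0]], [[5, 0, -2], [0, 7.5, 0]], [[5, 0, -1], [0, 7.5, 0]], [[5, 0, -1], [0, 7.5, 0]], [[5, 0, 0], [0, 7.5, 0]], [[6, 0, 1], [0, 8.0, 0]], [[5, 0, 2], [0, 7.5, 0]]]
[[[0, 32, 0], [0, -0.0, 0]], [[0, 32, 0], [0, -0.0, 0]], [[0, 32, 0], [0, -0.0, 0]], [[0, 32, 0], [0, -0.0, 0]]]
end [0.5329 0.2629 0.0196] 17.6
```

carry_out(
  targets=[
    [[2,0,-5],[0,7.5,0]],
    [[3,0,-4],[0,7.5,0]],
    [[3,0,-4],[0,7.5,0]],
    [[4,0,-4],[0,7.5,0]],
    [[4,0,-3],[0,7.5,0]],
    [[5,0,-2],[0,7.5,0]],
    [[5,0,-2],[0,7.5,0]],
    [[5,0,-1],[0,7.5,0]],
    [[5,0,-1],[0,7.5,0]],
    [[5,0,0],[0,7.5,0]],
    [[6,0,1],[0,8,0]],
    [[5,0,2],[0,7.5,0]],
  ],
)

```text
time_s: 7.5
tool_pos: [0.5348, 0.2594, 0.1477]
tool_rot: [-90.0, -0.1, 16.9]
force: [-0.5, 0.9, 0.3]
grip_width: 0.0002
```

carry_out(
  targets=[
    [[0,32,0],[0,0,0]],
    [[0,32,0],[0,0,0]],
    [[0,32,0],[0,0,0]],
    [[0,32,0],[0,0,0]],
    [[0,0,0],[0,0,0]],
  ],
)

```text
time_s: 8.0
tool_pos: [0.5309, 0.2578, 0.0154]
tool_rot: [-90.2, 0.4, 17.3]
force: [-0.7, 0.3, -0.2]
grip_width: 0.0003
```

Run:
```python
from h import *
o=env.get_obs();print(o['time_s'],o['tool_pos'],o['tool_rot'],o['force'],o['grip_width'],o['qpos'])
snap("top","t4");snap("side","s4")
a=cv2.imread("pics/t4.png");b=cv2.imread("pics/s4.png")
a=cv2.resize(a[70:230,120:370],None,fx=3,fy=3)
b=cv2.resize(b[90:280,170:420],None,fx=3,fy=3);cv2.imwrite("pics/s4z.png",b);cv2.imwrite("pics/t4z.png",a)
```

```text
8.0 [0.53090062 0.25781568 0.01542865] [-90.19534242   0.44061221  17.26751635] [-0.72373973  0.34517056 -0.2102711 ] 0.00025633668285880246 [-48.30407689  23.28961398  23.68562062 104.3466001  -11.01316552
  55.1124111   -2.66380254]
```

View pics/t4z.png

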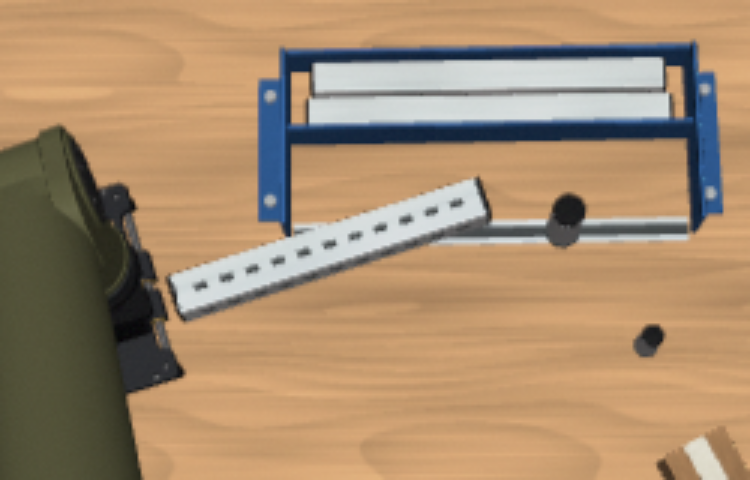

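View pics/s4z.png

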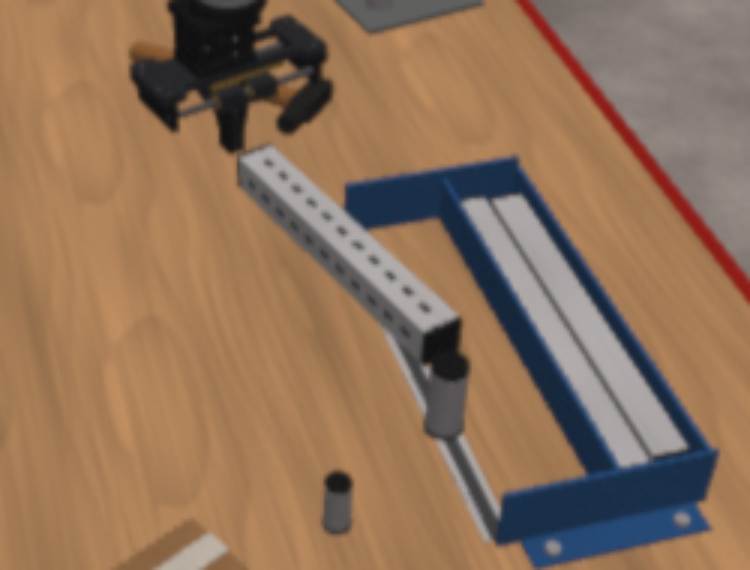

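Run:
```python
from h import *
a,b,c,d=(-20,160),(20,160),(20,-160),(-20,-160)
fit([((168,278),b),((181,316),a),((479,179),c),((489,216),d)],[((238,158),a),((270,146),b),((459,322),c),((421,335),d)],ot=(120,70),os_=(170,90))
fit([((168,278),b),((181,316),a),((479,179),c),((489,216),d)],[],ot=(120,70),os_=(170,90))
```

```text
res mm [[1.6, 0.3], [1.1, 1.5], [1.7, -3.6], [1.2, -6.6], [-3.9, 5.2], [-2.3, 5.3], [0.5, 1.2], [0.2, -3.4]]
beam [0.5928 0.0663] 17.65
end 0.16 world [0.5443 0.2188] rack [-0.0727  0.3088]
end -0.16 world [ 0.6413 -0.0861] rack [0.0243 0.0039]
res mm [[-0.6, 2.2], [-1.0, 3.3], [1.0, -1.1], [0.6, -4.3]]
beam [0.5914 0.0684] 17.94
end 0.16 world [0.5422 0.2206] rack [-0.0748  0.3106]
end -0.16 world [ 0.6407 -0.0838] rack [0.0237 0.0062]
```

carry_out(
  targets=[
    [[0,-3,-18],[0,-0.5,0]],
    [[0,0,-10],[0,0,0]],
    [[0,0,-8],[0,0,0]],
    [[0,0,-9],[0,0,0]],
    [[0,0,-9],[0,0,0]],
    [[0,0,-9],[0,0,0]],
    [[0,0,-9],[0,0,0]],
    [[0,0,-9],[0,0,0]],
    [[0,0,-9],[0,0,0]],
    [[0,0,-9],[0,0,0]],
    [[0,0,-9],[0,0,0]],
    [[0,0,0],[0,0,0]],
  ],
)

```text
time_s: 9.3
tool_pos: [0.568, 0.1597, 0.0243]
tool_rot: [-89.9, -0.2, 17.9]
force: [0.3, 2.4, 0.8]
grip_width: 0.0004
```

Run:
```python
from h import *
o=env.get_obs();print(o['time_s'],o['tool_pos'],o['tool_rot'],o['force'])
snap("top","t5");snap("side","s5")
a=cv2.imread("pics/t5.png");b=cv2.imread("pics/s5.png")
a=cv2.resize(a[70:230,120:370],None,fx=3,fy=3)
b=cv2.resize(b[90:280,170:420],None,fx=3,fy=3);cv2.imwrite("pics/s5z.png",b);cv2.imwrite("pics/t5z.png",a)
```

```text
9.3 [0.56796892 0.159684   0.0242706 ] [-89.92191962  -0.19294827  17.89677274] [0.28441387 2.36749283 0.8441469 ]
```

View pics/t5z.png

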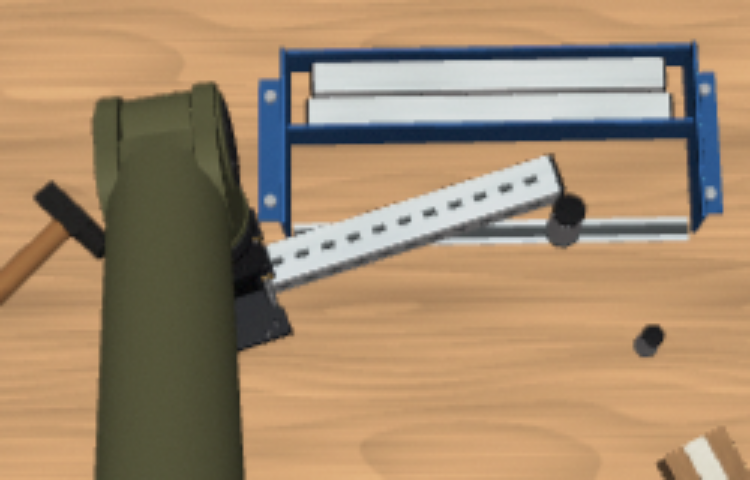

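View pics/s5z.png

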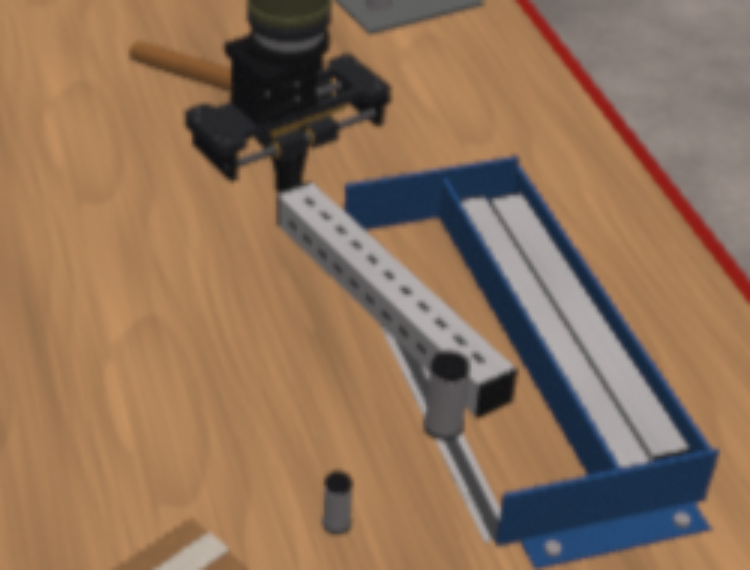

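Run:
```python
from h import *
a,b,c,d=(-20,160),(20,160),(20,-160),(-20,-160)
fit([((550,155),c),((561,193),d)],[((279,196),a),((309,184),b),((515,370),c),((478,385),d)],ot=(120,70),os_=(170,90))
```

```text
res mm [[2.2, -3.8], [3.1, -6.3], [-4.2, 6.3], [0.2, 7.1], [0.1, -0.1], [-1.3, -3.3]]
beam [ 0.6169 -0.0042] 17.81
end 0.16 world [0.568  0.1481] rack [-0.049   0.2381]
end -0.16 world [ 0.6659 -0.1565] rack [ 0.0489 -0.0665]
```

carry_out(
  targets=[
    [[0,3,-9],[0,0,0]],
    [[0,0,-9],[0,0,0]],
    [[0,0,-9],[0,0,0]],
    [[0,0,-9],[0,0,0]],
    [[0,0,-9],[0,0,0]],
    [[0,0,-9],[0,0,0]],
    [[0,0,-8],[0,0,0]],
    [[0,0,-7],[0,0,0]],
    [[0,0,-6],[0,0,0]],
    [[0,0,0],[0,0,0]],
  ],
)

```text
time_s: 10.4
tool_pos: [0.5902, 0.0858, 0.0196]
tool_rot: [-90.1, -0.0, 17.9]
force: [-0.1, 1.5, 1.0]
grip_width: 0.0003
```

Run:
```python
from h import *
o=env.get_obs();print(o['time_s'],o['tool_pos'],o['tool_rot'],o['force'])
snap("top","t6");snap("side","s6")
a=cv2.imread("pics/t6.png");b=cv2.imread("pics/s6.png")
a=cv2.resize(a[70:230,120:370],None,fx=3,fy=3)
b=cv2.resize(b[90:280,170:420],None,fx=3,fy=3);cv2.imwrite("pics/s6z.png",b);cv2.imwrite("pics/t6z.png",a)
```

```text
10.4 [0.59017915 0.08576325 0.01955727] [-9.00835933e+01 -7.22935494e-03  1.78539728e+01] [-0.12344395  1.47149223  1.00303998]
```

View pics/t6z.png

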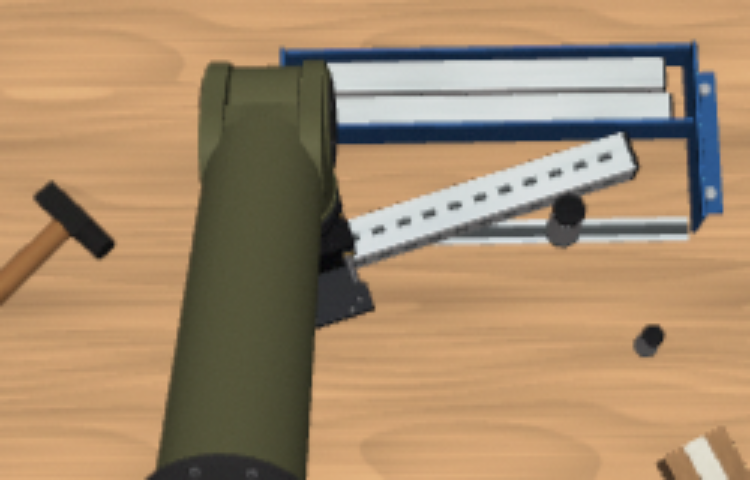

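View pics/s6z.png

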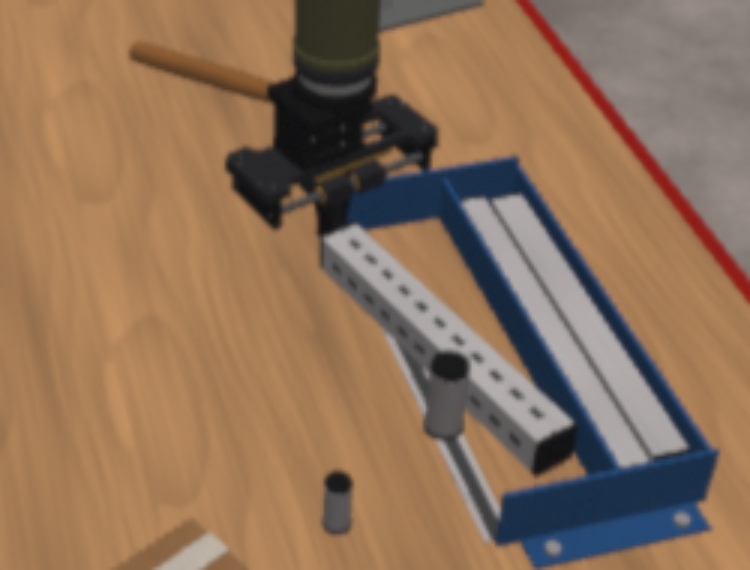

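Run:
```python
from h import *
a,b,c,d=(-20,160),(20,160),(20,-160),(-20,-160)
fit([((625,132),c),((636,168),d)],[((322,238),a),((355,226),b),((574,427),c),((535,445),d)],ot=(120,70),os_=(170,90))
```

```text
res mm [[1.4, -4.0], [0.5, -6.6], [-3.4, 5.6], [-0.6, 8.1], [1.0, -0.7], [1.1, -2.3]]
beam [ 0.6399 -0.0787] 17.59
end 0.16 world [0.5915 0.0738] rack [-0.0255  0.1638]
end -0.16 world [ 0.6882 -0.2312] rack [ 0.0712 -0.1412]
```

Run:
```python
from h import *
plan([(.587,.0905,.0196,17.8),(.570,.098,.0196,17.8),(.545,.07,.08,17.8),(.543,.030,.08,17.8),(.543,.030,.0195,17.8,30)])
```

```text
[[[-1, 0, 5], [0, -0.0, 0]], [[-14, 0, 13], [0, -0.0, 0]], [[-16, -30, -10], [0, -0.0, 0]], [[-16, -31, -9], [0, -0.0, 0]], [[-15, 0, -38], [0, -0.0, 0]], [[0, 20, 0], [0, -0.0, 0]], [[0, 20, 0], [0, -0.0, 0]], [[0, 21, 0], [0, -0.0, 0]]]
end [0.5427 0.0295 0.0192] 17.88
```

carry_out(
  targets=[
    [[-1,0,5],[0,0,0]],
    [[-14,0,13],[0,0,0]],
    [[-16,-30,-10],[0,0,0]],
    [[-16,-31,-9],[0,0,0]],
    [[-15,0,-38],[0,0,0]],
    [[0,20,0],[0,0,0]],
    [[0,20,0],[0,0,0]],
    [[0,20,0],[0,0,0]],
    [[0,0,0],[0,0,0]],
  ],
)

```text
time_s: 11.4
tool_pos: [0.5399, 0.0308, 0.0178]
tool_rot: [-90.0, 0.3, 17.9]
force: [-0.5, -0.0, -0.8]
grip_width: 0.0003
```

Run:
```python
from h import *
o=env.get_obs();print(o['time_s'],o['tool_pos'],o['tool_rot'],o['force'])
snap("top","t7");snap("side","s7")
a=cv2.imread("pics/t7.png");b=cv2.imread("pics/s7.png")
a=cv2.resize(a[70:230,120:370],None,fx=3,fy=3)
b=cv2.resize(b[90:280,170:420],None,fx=3,fy=3);cv2.imwrite("pics/s7z.png",b);cv2.imwrite("pics/t7z.png",a)
plan([(.5674,.035,.0195,17.6,12),(.640,.050,.0195,4,8),(.656,.048,.0195,0,5)])
```

```text
11.4 [0.53985786 0.03080053 0.01781541] [-90.01365851   0.34941751  17.93766762] [-0.48007519 -0.02546447 -0.79917901]
[[[8, 0, -1], [0, -0.0, 0]], [[9, 0, -2], [0, -0.0, 0]], [[8, 1, -1], [0, 0.5, 0]], [[7, 0, -1], [0, 1.5, 0]], [[7, 0, -1], [0, 1.5, 0]], [[7, 0, 0], [0, 1.5, 0]], [[8, 0, 0], [0, 1.5, 0]], [[8, 0, 0], [0, 1.0, 0]], [[7, 0, 0], [0, 1.5, 0]], [[7, 0, 0], [0, 1.0, 0]], [[8, 0, 1], [0, 1.5, 0]], [[7, 0, 1], [0, 1.0, 0]]]
[[[8, 0, 1], [0, 1.5, 0]], [[4, 0, -1], [0, 1.0, 0]], [[4, 0, -1], [0, 1.0, 0]], [[4, 0, -1], [0, 1.0, 0]], [[4, 0, 0], [0, 1.0, 0]]]
end [0.6562 0.048  0.0194] -0.05
```

View pics/s7z.png

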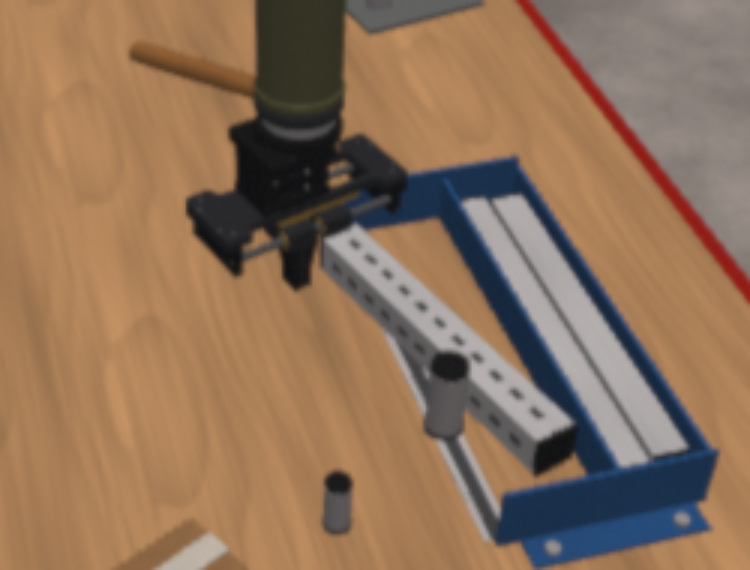

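carry_out(
  targets=[
    [[8,0,-1],[0,0,0]],
    [[9,0,-2],[0,0,0]],
    [[8,0,-1],[0,0.5,0]],
    [[7,0,-1],[0,1.5,0]],
    [[7,0,-1],[0,1.5,0]],
    [[7,0,0],[0,1.5,0]],
    [[8,0,0],[0,1.5,0]],
    [[8,0,0],[0,1,0]],
    [[0,0,0],[0,0,0]],
  ],
)

```text
time_s: 12.4
tool_pos: [0.6058, 0.043, 0.0206]
tool_rot: [-90.0, -0.1, 10.4]
force: [-1.1, 0.2, 0.1]
grip_width: 0.0007
```

Run:
```python
from h import *
o=env.get_obs();print(o['time_s'],o['tool_pos'],o['tool_rot'],o['force'])
snap("top","t8");snap("side","s8")
a=cv2.imread("pics/t8.png");b=cv2.imread("pics/s8.png")
a=cv2.resize(a[70:230,120:370],None,fx=3,fy=3)
b=cv2.resize(b[90:280,170:420],None,fx=3,fy=3);cv2.imwrite("pics/s8z.png",b);cv2.imwrite("pics/t8z.png",a)
```

```text
12.4 [0.60580727 0.04300258 0.02060896] [-90.04366215  -0.10677541  10.43683836] [-1.13539918  0.23053727  0.12265514]
```

View pics/s8z.png

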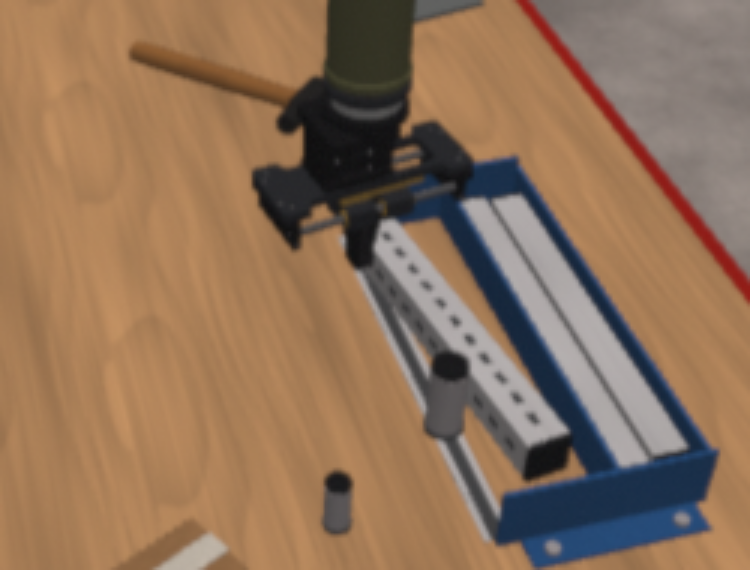

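View pics/t8z.png

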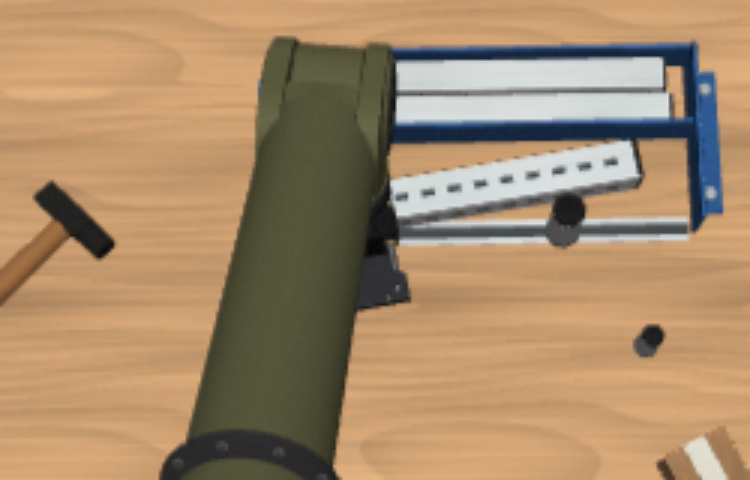

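carry_out(
  targets=[
    [[7,0,0],[0,1.5,0]],
    [[7,0,0],[0,1.5,0]],
    [[8,0,0],[0,1.5,0]],
    [[7,0,0],[0,1.5,0]],
    [[7,0,0],[0,1.5,0]],
    [[5,0,0],[0,1,0]],
    [[4,0,0],[0,1,0]],
    [[3,0,0],[0,1,0]],
    [[2,0,0],[0,0,0]],
    [[0,0,0],[0,0,0]],
  ],
)

```text
time_s: 13.5
tool_pos: [0.6543, 0.0477, 0.0206]
tool_rot: [-90.0, -0.0, -0.1]
force: [-0.3, -0.2, -0.1]
grip_width: 0.0003
```

Run:
```python
from h import *
o=env.get_obs();print(o['time_s'],o['tool_pos'],o['tool_rot'],o['force'])
snap("top","t9");snap("side","s9")
a=cv2.imread("pics/t9.png");b=cv2.imread("pics/s9.png")
a=cv2.resize(a[70:230,120:370],None,fx=3,fy=3)
b=cv2.resize(b[90:280,170:420],None,fx=3,fy=3);cv2.imwrite("pics/s9z.png",b);cv2.imwrite("pics/t9z.png",a)
```

```text
13.5 [0.65426962 0.04770182 0.02058129] [-9.00082789e+01 -4.50727898e-02 -5.17833233e-02] [-0.26266378 -0.17535939 -0.13783377]
```

View pics/s9z.png

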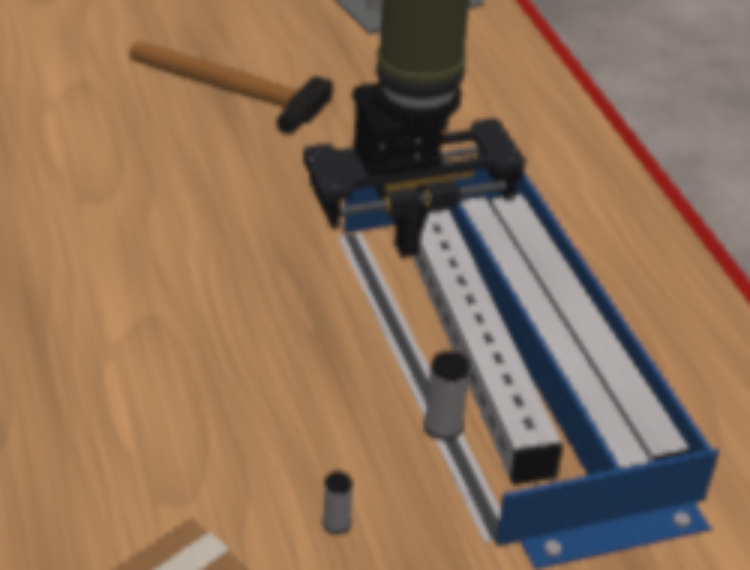

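View pics/t9z.png

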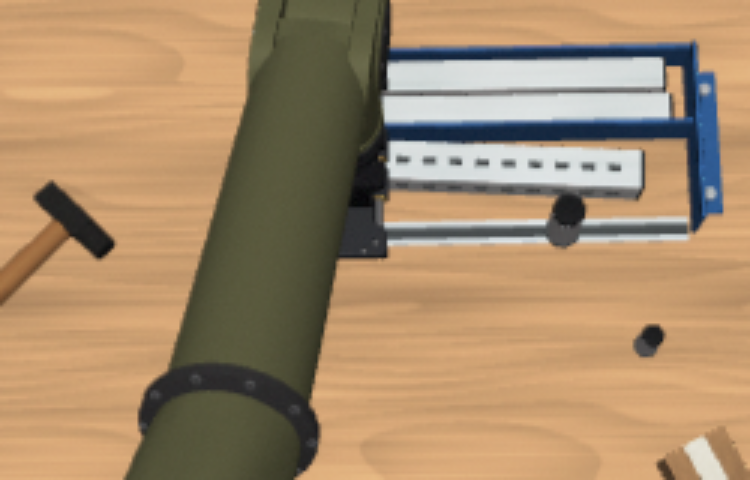

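Run:
```python
from h import *
a,b,c,d=(-20,160),(20,160),(20,-160),(-20,-160)
fit([((642,152),c),((641,190),d)],[((556,446),c),((512,452),d)],ot=(120,70),os_=(170,90))
print(env.get_obs()['qpos'])
plan([(.625,.04,.0205,0),(.615,.0,.1,0),(.62,-.07,.1,90),(.62,-.07,.025,90,25)])
```

```text
res mm [[0.5, -1.6], [-0.4, -1.2], [1.7, 1.4], [-1.8, 1.4]]
beam [ 0.6768 -0.0777] -3.99
end 0.16 world [0.6879 0.0819] rack [0.0709 0.1719]
end -0.16 world [ 0.6656 -0.2374] rack [ 0.0486 -0.1474]
[-30.37401685  31.05664288  31.16749509  94.96265627 -18.12661925
  59.01480458   6.51510528]
[[[-29, 0, -8], [0, -0.0, 0]], [[-3, -26, -13], [0, -0.0, 0]], [[-4, -27, -13], [0, -0.0, 0]], [[-3, -26, -14], [0, -0.0, 0]], [[0, 0, -6], [0, -7.5, 0]], [[0, 0, -6], [0, -7.5, 0]], [[-1, 0, -6], [0, -7.5, 0]], [[-2, 0, -5], [0, -7.5, 0]], [[-3, 0, -5], [0, -7.5, 0]], [[-3, 0, -5], [0, -7.5, 0]], [[-4, 0, -4], [0, -7.5, 0]], [[-4, 0, -4], [0, -7.5, 0]]]
[[[-5, 0, -3], [0, -7.5, 0]], [[-5, 0, -3], [0, -7.5, 0]], [[-6, 0, -2], [0, -7.5, 0]], [[-5, 0, -1], [0, -7.5, 0]], [[0, 25, 0], [0, -0.0, 0]], [[0, 25, 0], [0, -0.0, 0]], [[0, 25, 0], [0, -0.0, 0]]]
end [ 0.6196 -0.0697  0.0247] 89.95
```

carry_out(
  targets=[
    [[-29,0,-8],[0,0,0]],
    [[-3,-26,-13],[0,0,0]],
    [[-4,-27,-13],[0,0,0]],
    [[-3,-26,-14],[0,0,0]],
    [[0,0,-6],[0,-7.5,0]],
    [[0,0,-6],[0,-7.5,0]],
    [[-1,0,-6],[0,-7.5,0]],
    [[-2,0,-5],[0,-7.5,0]],
    [[-3,0,-5],[0,-7.5,0]],
    [[-3,0,-5],[0,-7.5,0]],
    [[-4,0,-4],[0,-7.5,0]],
    [[-4,0,-4],[0,-7.5,0]],
  ],
)

```text
time_s: 14.8
tool_pos: [0.6179, -0.0472, 0.1]
tool_rot: [-90.1, -0.0, 60.2]
force: [0.4, 0.2, -0.4]
grip_width: 0.0004
```

carry_out(
  targets=[
    [[-5,0,-3],[0,-7.5,0]],
    [[-5,0,-3],[0,-7.5,0]],
    [[-6,0,-2],[0,-7.5,0]],
    [[-5,0,-1],[0,-7.5,0]],
    [[0,0,0],[0,0,0]],
    [[0,0,0],[0,0,0]],
    [[0,0,0],[0,0,0]],
    [[0,0,0],[0,0,0]],
    [[0,0,0],[0,0,0]],
  ],
  jaw=1,
)

```text
time_s: 15.7
tool_pos: [0.6192, -0.069, 0.0996]
tool_rot: [-90.0, -0.0, 89.9]
force: [0.0, 0.1, -0.4]
grip_width: 0.0645
```

Run:
```python
from h import *
o=env.get_obs();print(o['time_s'],o['tool_pos'],o['tool_rot'],o['force'],o['grip_width'])
snap("top","t10");snap("side","s10")
a=cv2.imread("pics/t10.png");b=cv2.imread("pics/s10.png")
a=cv2.resize(a[70:230,120:370],None,fx=3,fy=3)
b=cv2.resize(b[90:280,170:420],None,fx=3,fy=3);cv2.imwrite("pics/s10z.png",b);cv2.imwrite("pics/t10z.png",a)
plan([(.62,-.07,.025,90,25),(.66,-.07,.025,90,6)])
```

```text
15.7 [ 0.61919541 -0.06904139  0.0995589 ] [-9.00073894e+01 -3.08477753e-03  8.99357041e+01] [ 0.00102823  0.11787207 -0.3568761 ] 0.06448136357278045
[[[0, 25, 0], [0, -0.0, 0]], [[0, 25, 0], [0, -0.0, 0]], [[-1, 25, -1], [0, -0.0, 0]], [[0, 0, -6], [0, -0.0, 0]], [[0, 0, -6], [0, -0.0, 0]], [[0, 0, -6], [0, -0.0, 0]], [[0, 0, -5], [0, -0.0, 0]], [[0, 0, -6], [0, -0.0, 0]], [[0, 0, -5], [0, -0.0, 0]], [[0, 0, -6], [0, -0.0, 0]]]
end [ 0.6602 -0.0702  0.0245] 89.95
```

View pics/s10z.png

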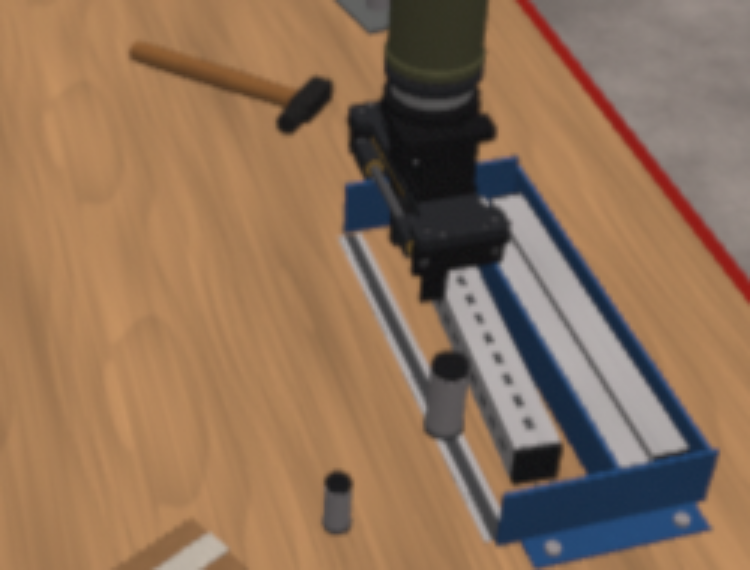

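View pics/t10z.png

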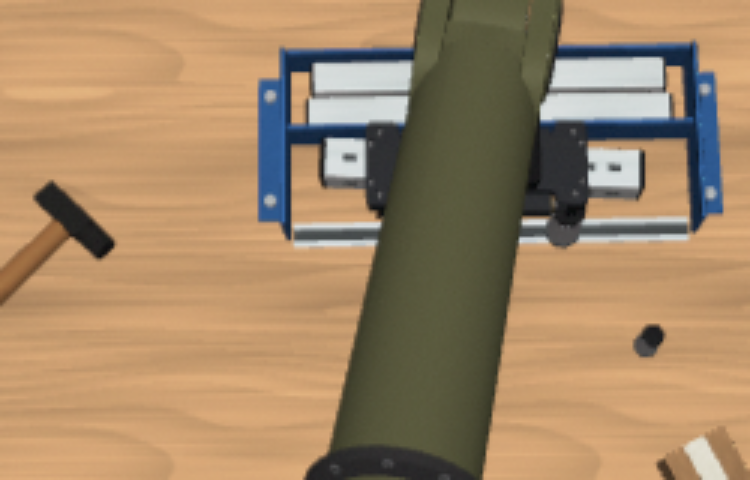

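carry_out(
  targets=[
    [[0,25,0],[0,0,0]],
    [[0,25,0],[0,0,0]],
    [[-1,25,0],[0,0,0]],
    [[0,0,-6],[0,0,0]],
    [[0,0,-6],[0,0,0]],
    [[0,0,-6],[0,0,0]],
    [[0,0,-5],[0,0,0]],
    [[0,0,-6],[0,0,0]],
    [[0,0,-5],[0,0,0]],
    [[0,0,-5],[0,0,0]],
    [[0,0,0],[0,0,0]],
  ],
)

```text
time_s: 16.9
tool_pos: [0.6585, -0.0711, 0.0248]
tool_rot: [-90.0, 0.0, 89.9]
force: [-1.9, -0.6, 0.9]
grip_width: 0.0869
```

Run:
```python
from h import *
o=env.get_obs();print(o['time_s'],o['tool_pos'],o['tool_rot'],o['force'],o['grip_width'])
snap("top","t11");snap("side","s11")
a=cv2.imread("pics/t11.png");b=cv2.imread("pics/s11.png")
a=cv2.resize(a[70:230,120:370],None,fx=3,fy=3)
b=cv2.resize(b[90:280,170:420],None,fx=3,fy=3);cv2.imwrite("pics/s11z.png",b);cv2.imwrite("pics/t11z.png",a)
```

```text
16.9 [ 0.65851394 -0.07107017  0.02479713] [-9.00066814e+01  3.21825981e-02  8.99241635e+01] [-1.8982215  -0.60633305  0.87376185] 0.08694418337337295
```

View pics/s11z.png

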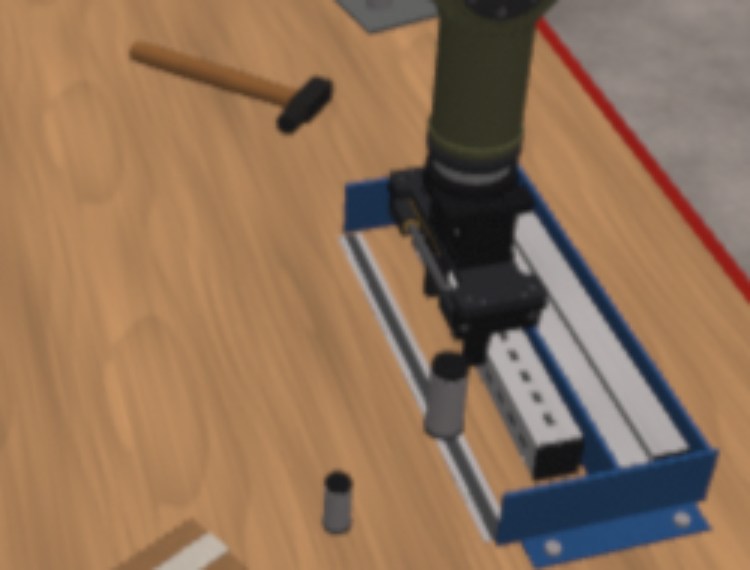

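View pics/t11z.png

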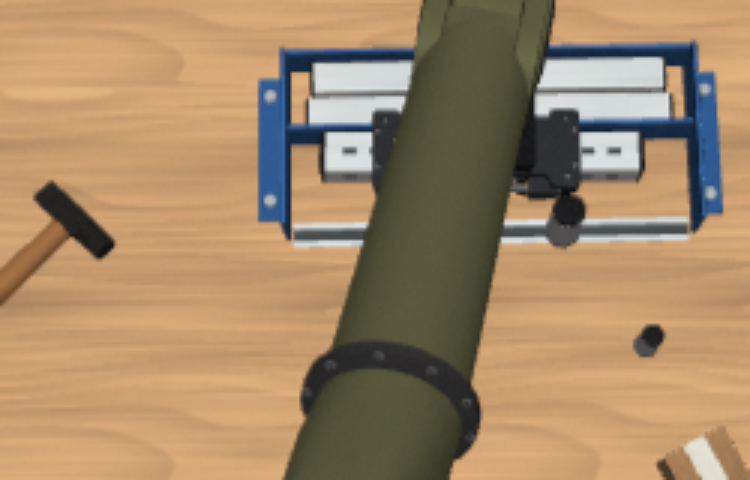

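carry_out(
  targets=[
    [[0,0,-2],[0,0,0]],
    [[0,0,-1],[0,0,0]],
    [[0,0,0],[0,0,0]],
  ],
)

```text
time_s: 17.3
tool_pos: [0.6596, -0.0708, 0.0246]
tool_rot: [-89.8, 0.0, 89.9]
force: [-5.0, -0.7, 3.2]
grip_width: 0.0867
```

carry_out(
  targets=[
    [[0,0,-2],[0,0,0]],
    [[0,0,0],[0,0,0]],
  ],
)

```text
time_s: 17.5
tool_pos: [0.6603, -0.071, 0.0245]
tool_rot: [-89.6, 0.0, 90.0]
force: [-9.0, -1.6, 6.6]
grip_width: 0.0871
```

carry_out(
  targets=[
    [[0,0,-2],[0,0,0]],
    [[0,0,-1],[0,0,0]],
    [[0,0,0],[0,0,0]],
  ],
)

```text
time_s: 17.8
tool_pos: [0.6609, -0.0712, 0.0244]
tool_rot: [-89.3, -0.0, 90.0]
force: [-14.9, -1.6, 10.3]
grip_width: 0.087
```

carry_out(
  targets=[
    [[0,0,10],[0,0,0]],
    [[0,0,20],[0,0,0]],
    [[0,-40,5],[0,0,0]],
    [[0,-40,0],[0,0,0]],
    [[0,-40,30],[0,0,0]],
    [[0,-20,40],[0,0,0]],
    [[20,0,35],[0,0,0]],
    [[40,0,0],[0,0,0]],
    [[40,0,0],[0,0,0]],
    [[40,0,0],[0,0,0]],
    [[40,0,0],[0,0,0]],
    [[40,0,0],[0,0,0]],
  ],
)

```text
time_s: 19.0
tool_pos: [0.5267, 0.1521, 0.1652]
tool_rot: [-90.2, -0.1, 90.0]
force: [0.6, -0.2, 0.5]
grip_width: 0.087
```

carry_out(
  targets=[
    [[45,0,0],[0,0,0]],
    [[45,0,0],[0,0,0]],
    [[45,0,0],[0,0,0]],
    [[0,0,0],[0,0,0]],
    [[0,0,0],[0,0,0]],
  ],
)

```text
time_s: 19.5
tool_pos: [0.5261, 0.2866, 0.1644]
tool_rot: [-90.1, -0.0, 90.2]
force: [1.0, -1.6, -0.1]
grip_width: 0.0871
```

Run:
```python
from h import *
o=env.get_obs();print(o['time_s'],o['tool_pos'],o['tool_rot'],o['force'],o['grip_width'])
snap("top","t12");snap("side","s12")
a=cv2.imread("pics/t12.png");b=cv2.imread("pics/s12.png")
a=cv2.resize(a[70:170,190:370],None,fx=4,fy=4,interpolation=cv2.INTER_CUBIC)
b=cv2.resize(b[130:280,240:420],None,fx=4,fy=4,interpolation=cv2.INTER_CUBIC);cv2.imwrite("pics/s12z.png",b);cv2.imwrite("pics/t12z.png",a)
```

```text
19.5 [0.52608951 0.28661319 0.16443517] [-9.00501105e+01 -4.58689844e-02  9.01503788e+01] [ 0.99981922 -1.58229127 -0.1458841 ] 0.08714482488253826
```

View pics/s12z.png

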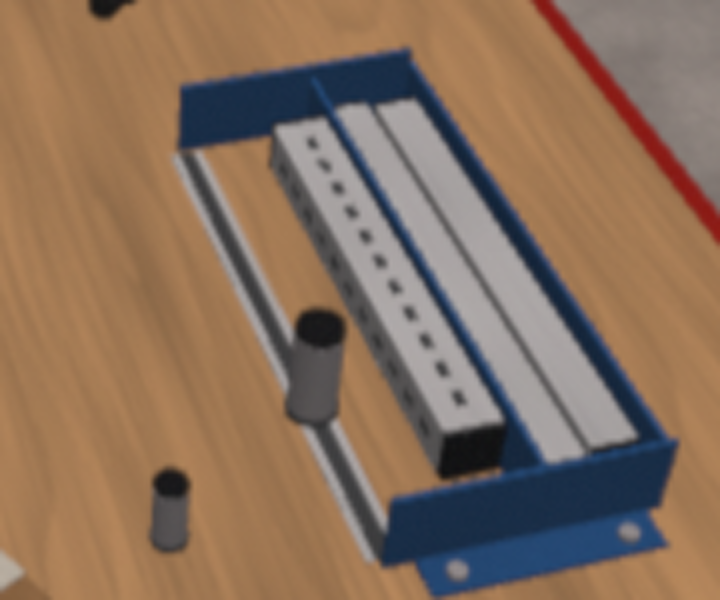

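View pics/t12z.png

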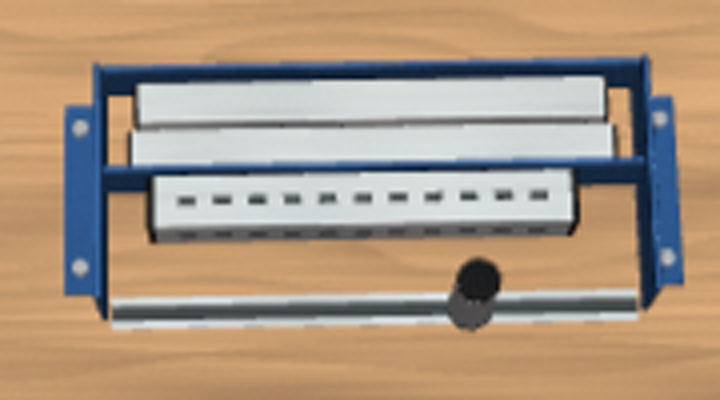

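View pics/t12.png

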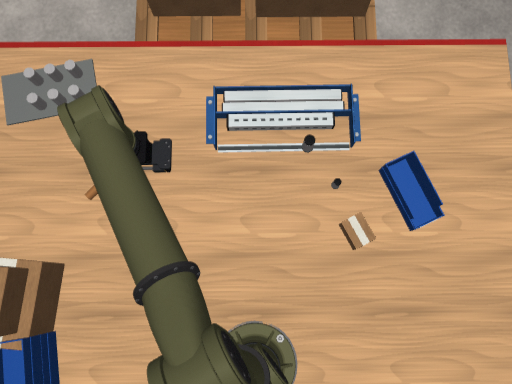

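Run:
```python
from h import *
T=lambda p,z:ray("top",(np.array(p,float)+.5)/4-.5+[190,70],z).round(4)
S=lambda p,z:ray("side",(np.array(p,float)+.5)/4-.5+[240,130],z).round(4)
print("front edge top view",T([(153,231),(574,224)],.04),"wall top back edge",T([(107,169),(645,157)],.05))
print("front edge side",S([(275,130),(441,432)],.04), "wall foot seen",S([(506,436),(505,425)],.04))
print("end front foot side",S([(441,474)],0.0))
```

```text
front edge top view [[ 0.666   0.0744  0.04  ]
 [ 0.6687 -0.235   0.04  ]] wall top back edge [[ 0.7105  0.1075  0.05  ]
 [ 0.7164 -0.2876  0.05  ]]
front edge side [[ 0.6718  0.0697  0.04  ]
 [ 0.6729 -0.2349  0.04  ]] wall foot seen [[ 0.7094 -0.2478  0.04  ]
 [ 0.7125 -0.2393  0.04  ]]
end front foot side [[ 0.6785 -0.2343 -0.    ]]
```

Run:
```python
from cell import env
print(env.sign_off())
```

```text
the job is handed in; nothing more can be done
None
```

The beam is in the front bay, flat along the back wall, and I have handed the job in; `sign_off` reports no verdict.

**What I did**
- I turned the beam about 17° with both fingertips on its front face.
- I pushed it along its own axis by the left end, until the right end was behind the post and the left end still outside. The picture fit put the right end at rack x ≈ 0.071, about 70 mm right of the post's axis, and the left end at rack x ≈ -0.026.
- I swung the left end in, which left the right end about 25 mm off the wall. A second push with the open fingers on the front face squared the beam against the wall.

**Last checks**
- On the final push the force rose to about 15 N while the tool moved under 1 mm per step, which I took as wall contact.
- The beam's front edge measured x = 0.666 (left) and 0.669 (right) from the top camera, and 0.672 and 0.673 from the side camera. This puts both ends at roughly rack x = 0.069 to 0.076, inside the 0.064 to 0.081 limits.
- The gripper was clear of everything at hand-in, at about 20 s of the 72 s.
- The bin and carton look unmoved in the last top picture. The arm mostly hid the hammer there, but it looked unmoved in the pictures before.

**Disagreement between cameras**
- During the job the two views differed by up to about 8 mm in individual corner readings, and by 4 to 6 mm in the final x readings.
- So the exact gap to the wall is known only to a few millimetres. The force rise is my stronger evidence that the beam is seated.

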